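# Load the cuvette block and hold the feed flap at the mark

## Task

Load the white cuvette block into the rectangular recess in the sample loader's deck, pressed fully home so that its shoulder lies flush on the deck, and let go of it. Then lift the loader's black feed flap by its steel handle until the pointer on the flap's side lines up with the middle of the metal marker tab on the bow beside it, so that a colleague can look into the feed, and finish still holding the flap there by the handle: it falls shut if let go. Leave the marker tab, the tube rack, the specimen pot and the dish where they are.

Things in the scene. Friction and masses are not known exactly. Their poses are not given: they have to be found in the camera images.
- loader: fixed sample loader, origin on the bench; x away from the robot at yaw 0, y left, z up. Right (y -155 to -5 mm): grey deck 40 mm high, x -100 to 60 mm, with the recess. Left (y 0 to 190 mm): white open feed chamber, x -105 to 85 mm, 95 mm high, closed by the flap. At y = 222 mm an upright black bow (arc of 150 mm radius about the hinge line), up to 260 mm high with the marker tab on it
- recess (a point): centre of the mouth of the rectangular recess in the grey deck, 40 mm above the bench; the recess is 41 mm along x and 61 mm along y (the loader's axes), 28 mm deep, with a 1.5 mm chamfer; axes as loader
- block: loose white cuvette block, 0.11 kg, 59 mm high, ten dark wells on top; origin at the centre of its underside, z up. From below: plug 38 (x) x 58 (y) mm, 22 mm high (1.5 mm play a side in the recess, either way round); shoulder 54 x 74 x 5 mm; grip part 30 (x) x 58 (y) mm from 27 to 59 mm up. Starts on the bench right of the loader. Seated, its origin is 22 mm below recess
- flap (a joint): opening angle of the black feed flap (rad): 0 closed and level, grows as its edge nearest the robot is lifted, up to 1.35. Flap and handle weigh 0.34 kg together; the hinge is nearly free, so the flap falls shut when let go
- hinge (a point): point on the flap's hinge line, at the far (+x) side of the chamber, mid-width of the flap, 100 mm above the bench; fixed; the line runs along the loader's y. The flap is a black plate 180 mm long (from the hinge towards the robot), 186 mm wide, 6 mm thick, centred on the hinge height when closed
- handle (a point): steel stirrup handle on top of the flap near its free edge, moving with it; this point is the middle of its round bar (12 mm thick, 84 mm long, parallel to the hinge line); flap closed, the bar lies 150 mm from the hinge line towards the robot and 45 mm above it, with 36 mm free below. The bar can turn between the fingers while the gripper points down
- pointer (a point): the steel pointer, a flat tongue 24 mm (x) x 25 mm (y) x 5 mm sticking out of the left side of the flap, 160 mm from the hinge line; this point is 5 mm short of its left end; x points from it to the hinge line, so it turns with the flap
- marker (a joint): angle of the marker tab about the hinge line (rad), on the same scale as flap: the pointer is in line with the tab when the two joints are equal. The tab is clamped stiffly and differs from start to start, 0.6 to 1.0
- tab (a point): centre of the marker tab, an aluminium block 20 mm wide along the bow (34 mm radially, 18 mm deep) clamped on the black bow, 160 mm from the hinge line; x points from it to the hinge line
- rack: bystander: black tube rack 34 x 200 x 56 mm with four green-capped tubes, standing behind; origin at the centre of its underside
- pot: bystander: white lidded specimen pot, 68 mm across, 70 mm high; origin at the centre of its underside
- dish: bystander: small white open dish, 68 mm across, 24 mm high, to the right of the deck's far end; origin at the centre of its underside

How it is judged:
By the outcome, as a careful person would: the job done as asked, in the order asked, and still so for the second after the job is handed in, while the arm keeps its last pose, push and grip.
It also fails if it takes over 64 s, if anything falls off the work surface, if the arm or the gripper's body presses on something with over 40 N, if the wrist force passes 120 N, or if a joint passes its speed limit or range.

## Robot

A 6-joint arm with a two-finger parallel gripper is mounted at the origin on the work surface. World frame = base frame: x ahead of the robot, y to its left, z up, the work surface at z = 0. Lengths are in m, angles in rad, forces in N, time in s.
With the tool pointing down it reaches from about 0.25 to 0.725 m from the base axis. Payload 9.7 kg.
Tool frame: the origin (TCP) lies between the finger pads, 19 mm behind the fingertips; this is the grasp point; z points along the fingers, y is the line along which they close (so a half turn about z gives the same grasp; the last joint's range is limited). The gripper opens to 85 mm and grips with 20 to 120 N. Pads are 22 mm wide; open, the fingers measure 114 mm over their backs; the gripper's body (76 mm by 85 mm) begins 54 mm behind the grasp point. The pads swing forward as they close: fully open they stand 13 mm farther back than shut.
Start: joints at [-1.125, 0.087, 0.176, 1.66, 0, 1.571], TCP at [0.237, -0.496, 0.25] pointing down, gripper open.
Joint ranges: [-3.13, 3.13], [-0.85, 1.81], [-1.15, 1.24], [-2.2, 2.28], [-1.44, 1.52], [-3.14, 3.14]. Speed limits (rad/s): [2.22, 2.22, 2.57, 3.14, 3.14, 3.14].

## Interface

Orientations are given as a rotation vector (axis times angle).
In Python, from workcell import state, get_image, sign_off gives the robot as it stands. The module is installed in compiled form; this text tells all that it offers.
- The arm moves only by the tool jog_arm, never from a script. Its arguments are lists of equal length, an entry for each row: "travel": the shift along the tool's x, y, z in mm, a list of three; "dr": the turn, a rotation vector about the tool's x, y, z in degrees, a list of three; "grip": the closure, from 0 (fully open) to 1 (shut). In form: {"travel": [[x, y, z], ...], "dr": [[wx, wy, wz], ...], "grip": [grip, ...]}. A call has 1 to 12 rows; each row shifts and turns the commanded pose from where the row before left it, along the tool's axes as they then stand; what a row does not reach is not made up. A row lasts 1/12 s, in which the tool goes at most 41.7 mm and 7.16 degrees, less where a joint would pass 70% of its speed; a pose out of reach is approached as far as the arm can. A call with a gripper value outside its range is refused whole. The fingers move at their own pace and stop on an object; "force" is the grip in N (left out, the last holds). Time passes only in rows, so rows that do not move let the fingers close. It gives the time, the measured TCP pose, the force, the opening and the grip force at its end, in the units of the state.
- state(): the state, without advancing time (a new reading comes with each control period).
- get_image(name): name is "scene" or "top"; returns a dict with "image" (420x560x3 uint8, red, green, blue), "intrinsics" (3x3 intrinsics, pixels), "D" ([k1, k2, p1, p2, k3] as OpenCV has them; the pictures are not rectified), "origin" and "rotation" of the camera in the world. Camera axes: x right, y down, z forward; pixel columns grow to the right and rows downward; lengths in m; the calibration is good to about 2 mm. A picture is of the moment at which its call begins. There is no depth.
- sign_off(): hands the job in; it is judged then, once.
The state is a dict: "t": time; "qpos": joint angles; "joint_vel": joint speeds; "joint_efforts": joint torques, N m; "position": TCP position; "ee_rot": TCP orientation; "ft_force": force on the tool from outside, world axes, zero at the start; "ft_torque": the same for the moment, N m; "opening": finger opening in m; "grip_force": force on a finger pad.
Only numpy, scipy, OpenCV 4.12 (cv2) and the standard library are available. Lean on these libraries where they do the work, as an engineer would, in place of code of your own. Each camera call takes 0.05 s, during which the arm holds its last target. There are 200 camera calls.

## Working session

There is one attempt and no reset: what is moved stays moved. The work goes in short steps, Python scripts to look and compute and a tool call to move; the robot and the scene stay as the last step left them, time stands still between calls to the robot, and variables do not carry over. Pictures are saved under pics/ and viewed, at most 10 in all, crops included, and the job is handed in when it is done.

Besides the shell and the picture viewer there is one more tool, called after "Call:" in YAML: its name, and indented under it one key for each argument. jog_arm: Moves the arm, as the interface text tells. Its arguments: {"type":"object","properties":{"travel":{"type":"array","items":{"type":"array","items":{"type":"number"}}},"dr":{"type":"array","items":{"type":"array","items":{"type":"number"}}},"grip":{"type":"array","items":{"type":"number"}},"force":{"type":"number"}},"required":["travel","dr","grip"]}

```bash
mkdir -p pics; python3 - <<'E'
from workcell import *
import cv2,pickle,numpy as np
for n in("scene","top"):
    d=get_image(n); pickle.dump(d,open(n+".pkl","wb"))
    cv2.imwrite(f"pics/{n}0.png",d["image"][:,:,::-1])
    print(n,d["intrinsics"],d["D"],d["origin"],d["rotation"])
print(state())
E
```

```text
scene [[384.75424184   0.         282.43472591]
 [  0.         384.75424184 206.70984231]
 [  0.           0.           1.        ]] [-0.064082  0.        0.        0.        0.      ] [0.94816062 0.39679528 0.88227892] [-1.0333934  -2.64465481  0.79359084]
top [[420.25124604   0.         277.93322435]
 [  0.         420.25124604 214.69121905]
 [  0.           0.           1.        ]] [-0.11092352  0.          0.          0.          0.        ] [ 0.49354632 -0.00611149  1.11168548] [-2.16092347  2.15801395 -0.08238371]
{'t': 0.1, 'qpos': array([-1.12501735e+00,  8.74256265e-02,  1.75217988e-01,  1.65978422e+00,
        5.00099759e-06,  1.57076684e+00]), 'joint_vel': array([-0.00025204,  0.00010955,  0.00312049, -0.00155538,  0.00279972,
        0.00093098]), 'joint_efforts': array([-1.77773269e-03, -5.21561229e+01,  4.65654445e+01,  1.60769251e-02,
        1.96329830e-05,  2.19383189e-06]), 'position': array([ 0.2370649 , -0.49609424,  0.24934501]), 'ee_rot': array([-3.06273001e+00, -6.94231674e-01,  4.07274341e-04]), 'ft_force': array([-0.41298793, -0.14705022,  0.60547405]), 'ft_torque': array([-0.0156347 ,  0.0107444 , -0.01997823]), 'grip_force': 0.0, 'opening': 0.08533364459648266}
```

View pics/scene0.png

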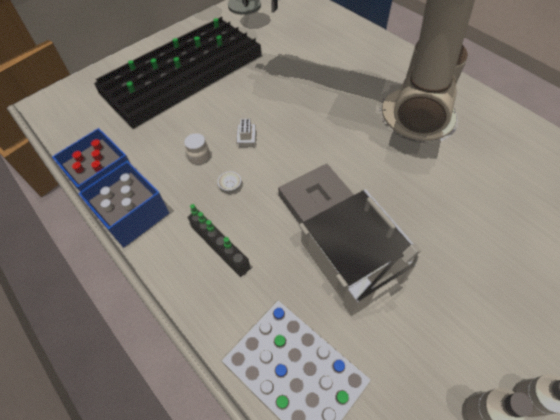

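View pics/top0.png

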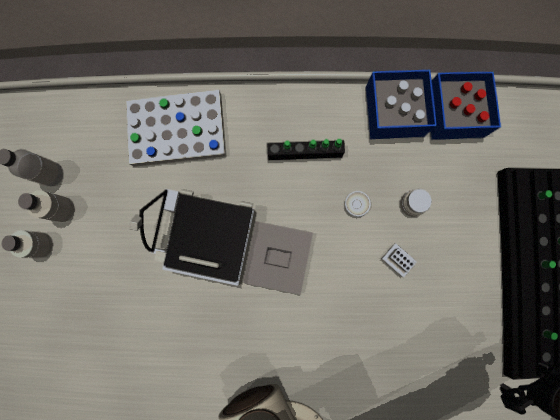

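The scene view shows the loader in the centre-right at (350,230), block at (246,132), dish (230,182) and pot (196,145). In the top view: flap (210,237), handle bar (199,263), recess (278,258), block (399,260), bow (152,220) with the tab near (137,223).

```bash
cat > h.py <<'E'
import numpy as np,cv2,pickle
from scipy.spatial.transform import Rotation as R
def load(n): return pickle.load(open(n+".pkl","rb"))
def rot(d):
    r=np.array(d["rotation"]); return R.from_rotvec(r).as_matrix() if r.size==3 else r
def ray(d,uv):
    p=cv2.undistortPoints(np.array(uv,float).reshape(-1,1,2),d["intrinsics"],d["D"])[:,0]
    v=np.c_[p,np.ones(len(p))]@rot(d).T
    return np.array(d["origin"]),v
def onz(d,uv,z):
    o,v=ray(d,uv); return o+v*((z-o[2])/v[:,2])[:,None]
def proj(d,X):
    M=rot(d).T; return cv2.projectPoints(np.array(X,float).reshape(-1,1,3),cv2.Rodrigues(M)[0],-M@np.array(d["origin"]),d["intrinsics"],d["D"])[0][:,0]
def two(a,ua,b,ub):
    (o1,v1),(o2,v2)=ray(a,ua),ray(b,ub); out=[]
    for p,q in zip(v1,v2):
        s=np.linalg.lstsq(np.c_[p,-q],o2-o1,rcond=None)[0]; A=o1+s[0]*p;B=o2+s[1]*q; out.append(np.r_[(A+B)/2,np.linalg.norm(A-B)])
    return np.array(out)
E
python3 - <<'E'
from h import *
t=load("top")["image"];s=load("scene")["image"]
up=lambda im,x,y,w,h,k:cv2.convertScaleAbs(cv2.resize(im[y:y+h,x:x+w,::-1],None,fx=k,fy=k,interpolation=cv2.INTER_CUBIC),alpha=1.3,beta=15)
a=up(t,120,180,200,120,4); b=up(t,370,235,60,50,4)
b=cv2.resize(b,(240,200))
cv2.imwrite("pics/t1.png",a)
c=up(s,270,150,160,150,4)
cv2.imwrite("pics/s1.png",c)
E
```

```text
(no output)
```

View pics/t1.png

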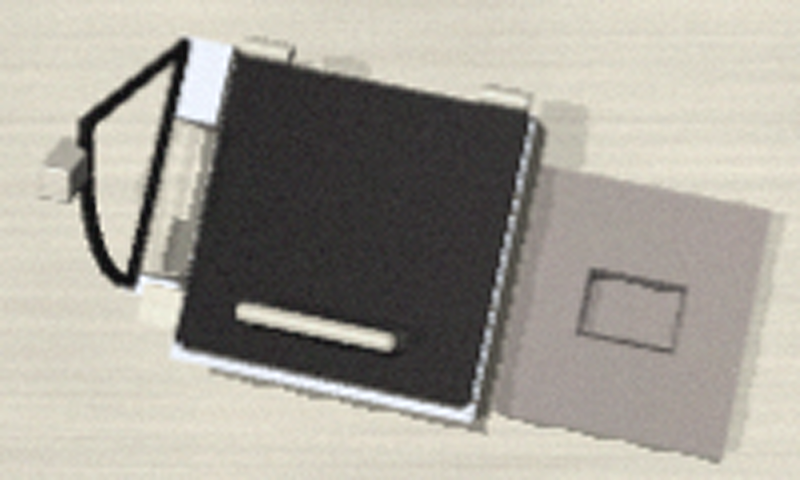

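View pics/s1.png

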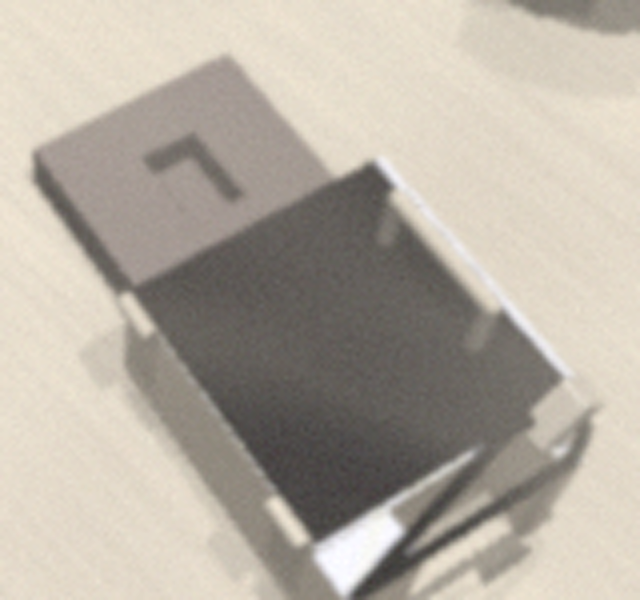

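The top crop shows the flap corners (235,48),(530,112),(470,408),(180,345), handle bar (236,310)-(397,342), recess corners (593,270),(685,290),(672,352),(578,332), tab at (62,170). The scene crop shows the tab at (565,408) and the recess at (193,170).

```bash
cat > m.py <<'E'
from h import *
t,s=load("top"),load("scene")
c=lambda p,x,y:(np.array(p,float)+.5)/4-.5+[x,y]
T=lambda p:c(p,120,180); S=lambda p:c(p,270,150)
def fit(L,W):  # 2D rigid
    l,w=L.mean(0),W.mean(0); A=L-l;B=W-w
    th=np.arctan2((A[:,0]*B[:,1]-A[:,1]*B[:,0]).sum(),(A*B).sum()); r=np.array([[np.cos(th),-np.sin(th)],[np.sin(th),np.cos(th)]])
    return th,w-r@l,(L@r.T+(w-r@l)-W)*1e3
fl=onz(t,T([(235,48),(530,112),(470,408),(180,345)]),.103)[:,:2]
rc=onz(t,T([(593,270),(685,290),(672,352),(578,332)]),.04)[:,:2]
bar=onz(t,T([(236,310),(397,342)]),.148)[:,:2]
dk=onz(t,T([(772,210),(720,462)]),.04)[:,:2]
rs=onz(s,S([(142,155),(195,132),(242,198)]),.04)[:,:2]
print("recess top",rc.mean(0),"edges",np.linalg.norm(np.diff(rc,axis=0),axis=1),"scene corners",rs)
th,o,e=fit(np.array([[1,1],[1,-1],[-1,-1],[-1,1]])*[.09,.093],fl);print("flap",np.degrees(th),o,e.round(1))
print("bar",bar.mean(0),np.degrees(np.arctan2(*(bar[0]-bar[1])[::-1]))-90,np.linalg.norm(bar[0]-bar[1]))
print("deck right len",np.linalg.norm(dk[0]-dk[1]),dk, np.degrees(np.arctan2(*(dk[0]-dk[1])[::-1])))
# block mask
im=t["image"][235:285,370:430].astype(int); m=(im.min(2)>150).astype(np.uint8)
n,l,st,ce=cv2.connectedComponentsWithStats(m); k=1+st[1:,4].argmax(); print("block",st[k],ce[k],im.min(2).max(),np.median(im.min(2)))
g=im.min(2)
cv2.imwrite("pics/b1.png",np.hstack([cv2.resize(t["image"][235:285,370:430,::-1],None,fx=6,fy=6,interpolation=cv2.INTER_CUBIC),cv2.resize(s["image"][110:160,215:275,::-1],None,fx=6,fy=6,interpolation=cv2.INTER_CUBIC)]))
E
python3 m.py
```

```text
recess top [0.49136673 0.01931657] edges [0.0598941  0.04008906 0.06097928] scene corners [[ 0.50235912 -0.01829102]
 [ 0.46252444 -0.00750356]
 [ 0.47848458  0.05184704]]
flap -11.02955310593353 [0.54121771 0.18697433] [[-3.6 -1. ]
 [ 0.5 -1.4]
 [ 1.8 -1.5]
 [ 1.3  3.9]]
bar [0.48211384 0.19856794] -10.625280993835247 0.09580433788708054
deck right len 0.16274690349112142 [[ 0.55566395 -0.06983582]
 [ 0.39637178 -0.03648075]] -11.826605298765548
block [ 13   8  34  34 288] [29.42361111 23.9375    ] 176 143.0
```

View pics/b1.png

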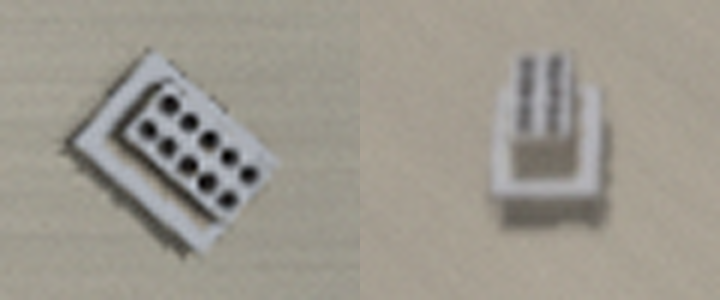

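The block crop shows the top-view corner wells at (170,104),(249,174),(228,199),(148,130) and the scene wells (527,62)-(556,122).

```bash
cat >> m.py <<'E'
print("-----")
ang=lambda d:np.degrees(np.arctan2(d[1],d[0]))
B=lambda p,x,y:(np.array(p,float)+.5)/6-.5+[x,y]
w=onz(t,B([(170,104),(249,174),(228,199),(148,130)],370,235),.059)[:,:2]
print("block top",w.mean(0),"long dir",ang(w[0]-w[1]),ang(w[3]-w[2]),"short",ang(w[0]-w[3]))
sh=onz(t,B([(72,143),(150,50),(205,252)],370,235),.027)[:,:2]
print("shoulder",np.linalg.norm(sh[1]-sh[0]),np.linalg.norm(sh[2]-sh[0]),(sh[1]+sh[2])/2,ang(sh[0]-sh[2]))
w2=onz(s,B([(167,62),(199,62),(196,123),(165,124)],215,110),.059)[:,:2]
print("block scene",w2.mean(0),ang(w2[0]-w2[3]))
sh2=onz(s,B([(130,194),(243,192)],215,110),.022)[:,:2];print(sh2,ang(sh2[0]-sh2[1]))
d2=onz(s,S([(35,152),(228,55)]),.04)[:,:2];print("deck scene",d2,ang(d2[0]-d2[1]),np.linalg.norm(d2[0]-d2[1]))
f2=onz(s,S([(135,288),(315,548)]),.103)[:,:2];print("flap far edge",f2,ang(f2[1]-f2[0])-90,np.linalg.norm(f2[0]-f2[1]))
n2=onz(s,S([(380,160),(575,378)]),.095)[:,:2];print("chamber near",n2,ang(n2[1]-n2[0])-90)
print("bar2",onz(s,S([(395,195),(493,305)]),.148)[:,:2].mean(0))
print("bow/ tab",two(t,T([(62,170)]),s,S([(565,408)])))
E
python3 m.py | sed -n '/-----/,$p'
```

```text
-----
block top [ 0.48487604 -0.29427233] long dir 48.28634021824726 49.07242440184036 short -41.362412322424284
shoulder 0.05273756149536227 0.07368372641391382 [ 0.48505964 -0.29380573] 50.537324954284934
block scene [ 0.48071484 -0.29818541] -130.36670014880065
[[ 0.52374627 -0.29222511]
 [ 0.48149921 -0.25417889]] -42.005089261335065
deck scene [[ 0.55339847 -0.06934905]
 [ 0.39736958 -0.03912142]] -10.964147645665133 0.15892993137806832
flap far edge [[0.60611527 0.07904946]
 [0.64827689 0.26044533]] -13.084862301936994 0.18623120951859803
chamber near [[0.42474659 0.11355735]
 [0.45931863 0.29187826]] -10.972119647845204
bar2 [0.48071415 0.19745059]
bow/ tab [[0.56470864 0.31776751 0.23924455 0.00068268]]
```

Call:
jog_arm:
  travel:
    - [0, 0, 0]
    - [0, 0, 0]
    - [0, 0, 0]
    - [0, 0, 0]
    - [35, 6, 14]
    - [35, 6, 14]
    - [35, 6, 14]
    - [35, 6, 14]
    - [35, 6, 14]
    - [35, 6, 14]
    - [35, 6, 14]
    - [35, 6, 14]
  dr:
    - [0, 0, -5.9]
    - [0, 0, -5.9]
    - [0, 0, -5.9]
    - [0, 0, -5.8]
    - [0, 0, 0]
    - [0, 0, 0]
    - [0, 0, 0]
    - [0, 0, 0]
    - [0, 0, 0]
    - [0, 0, 0]
    - [0, 0, 0]
    - [0, 0, 0]
  grip: [0, 0, 0, 0, 0, 0, 0, 0, 0, 0, 0, 0]

```text
t: 1.1
position: [0.4579, -0.3148, 0.1371]
ee_rot: [-2.858, -1.304, 0.0]
ft_force: [0.1, -0.2, 0.1]
opening: 0.0853
grip_force: 0.0
```

```bash
cat > d.py <<'E'
# usage: d.py x y z yaw(of tool y, deg): tool-frame travel (mm) and dr
import sys; from h import *; from workcell import state
def delta(x,y,z,yaw):
    st=state(); M=R.from_rotvec(st["ee_rot"]).as_matrix()
    c,s_=np.cos(np.radians(yaw)),np.sin(np.radians(yaw))
    Y=np.array([c,s_,0]);Z=np.array([0,0,-1.]);G=np.c_[np.cross(Y,Z),Y,Z]
    print("pos",st["position"].round(4),"F",st["ft_force"].round(1),"op",round(st["opening"],4),"grip",round(st["grip_force"],1),"t",st["t"])
    print("travel",(M.T@(np.array([x,y,z])-st["position"])*1e3).round(1),"dr",np.degrees(R.from_matrix(M.T@G).as_rotvec()).round(2))
if __name__=="__main__": delta(*map(float,sys.argv[1:]))
E
python3 d.py .4835 -.2955 .05 -41
```

```text
pos [ 0.4579 -0.3148  0.1371] F [ 0.1 -0.2  0.1] op 0.0853 grip 0.0 t 1.1
travel [31.3  6.7 87.1] dr [-0.02  0.    0.04]
```

Call:
jog_arm:
  travel:
    - [16, 3, 0]
    - [15, 3, 10]
    - [0, 0, 25]
    - [0, 0, 25]
    - [0, 0, 15]
    - [0, 0, 12]
    - [0, 0, 0]
    - [0, 0, 0]
  dr:
    - [0, 0, 0]
    - [0, 0, 0]
    - [0, 0, 0]
    - [0, 0, 0]
    - [0, 0, 0]
    - [0, 0, 0]
    - [0, 0, 0]
    - [0, 0, 0]
  grip: [0, 0, 0, 0, 0, 0, 0, 0]

```text
t: 1.77
position: [0.4815, -0.2967, 0.0508]
ee_rot: [-2.858, -1.303, 0.001]
ft_force: [0.6, -0.1, 0.4]
opening: 0.0856
grip_force: 0.0
```

```bash
python3 d.py .4835 -.2955 .05 -41; python3 - <<'E'
from workcell import *; import cv2,pickle,numpy as np
o=[]
for n,(x,y) in(("top",(360,215)),("scene",(195,80))):
    d=get_image(n); pickle.dump(d,open(n+"1.pkl","wb")); o.append(cv2.resize(d["image"][y:y+80,x:x+80,::-1],None,fx=5,fy=5,interpolation=cv2.INTER_CUBIC))
cv2.imwrite("pics/g1.png",np.hstack(o))
E
```

```text
pos [ 0.4815 -0.2967  0.0508] F [ 0.6 -0.1  0.4] op 0.0856 grip 0.0 t 1.7667
travel [2.2 0.7 0.8] dr [-0.05  0.01  0.03]
```

View pics/g1.png

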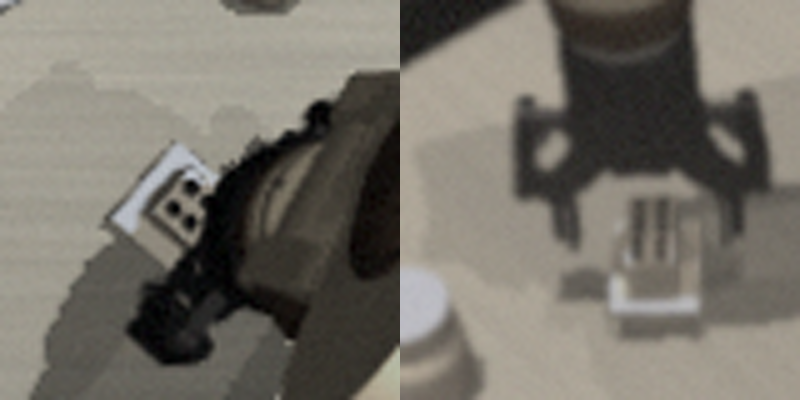

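The fingers stand evenly to both sides of the block, level with its grip part. Closing.

Call:
jog_arm:
  travel:
    - [2, 0, 0]
    - [0, 0, 0]
    - [0, 0, 0]
    - [0, 0, 0]
    - [0, 0, 0]
    - [0, 0, 0]
    - [0, 0, 0]
    - [0, 0, 0]
  dr:
    - [0, 0, 0]
    - [0, 0, 0]
    - [0, 0, 0]
    - [0, 0, 0]
    - [0, 0, 0]
    - [0, 0, 0]
    - [0, 0, 0]
    - [0, 0, 0]
  grip: [1, 1, 1, 1, 1, 1, 1, 1]
  force: 60

```text
t: 2.53
position: [0.4833, -0.2954, 0.0515]
ee_rot: [2.858, 1.304, 0.001]
ft_force: [-1.1, 0.2, 5.3]
opening: 0.029
grip_force: 60.3
```

Call:
jog_arm:
  travel:
    - [0, 0, -20]
    - [0, 0, -30]
    - [0, 0, -35]
    - [0, 0, -15]
    - [0, 0, 0]
    - [0, 0, 0]
    - [0, 0, 0]
    - [0, 0, 0]
    - [30, -5, 0]
    - [35, -6, 0]
    - [35, -6, 0]
    - [35, -6, 0]
  dr:
    - [0, 0, 0]
    - [0, 0, 0]
    - [0, 0, 0]
    - [0, 0, -6]
    - [0, 0, -6]
    - [0, 0, -6]
    - [0, 0, -6]
    - [0, 0, -5.7]
    - [0, 0, 0]
    - [0, 0, 0]
    - [0, 0, 0]
    - [0, 0, 0]
  grip: [1, 1, 1, 1, 1, 1, 1, 1, 1, 1, 1, 1]

```text
t: 3.53
position: [0.4863, -0.1571, 0.1503]
ee_rot: [-2.429, -1.991, 0.001]
ft_force: [0.4, -0.0, -1.0]
opening: 0.0289
grip_force: 59.7
```

Call:
jog_arm:
  travel:
    - [35, -6, 0]
    - [35, -6, 0]
    - [35, -6, 0]
    - [35, -6, 0]
    - [17, -3, 0]
    - [0, 0, 0]
    - [0, 0, 0]
    - [0, 0, 0]
  dr:
    - [0, 0, 0]
    - [0, 0, 0]
    - [0, 0, 0]
    - [0, 0, 0]
    - [0, 0, 0]
    - [0, 0, 0]
    - [0, 0, 0]
    - [0, 0, 0]
  grip: [1, 1, 1, 1, 1, 1, 1, 1]

```text
t: 4.2
position: [0.4909, 0.0005, 0.1506]
ee_rot: [-2.428, -1.993, 0.001]
ft_force: [0.1, 0.4, -1.6]
opening: 0.0289
grip_force: 59.7
```

```bash
python3 d.py .491 .018 .0915 -11.3; python3 - <<'E'
from workcell import *; import cv2,pickle,numpy as np
o=[]
for n,(x,y) in(("top",(220,200)),("scene",(265,110))):
    d=get_image(n); pickle.dump(d,open(n+"2.pkl","wb")); o.append(cv2.resize(d["image"][y:y+100,x:x+100,::-1],None,fx=4,fy=4,interpolation=cv2.INTER_CUBIC))
cv2.imwrite("pics/g2.png",np.hstack(o))
E
```

```text
pos [0.4909 0.0005 0.1506] F [ 0.1  0.4 -1.6] op 0.0289 grip 59.7 t 4.2
travel [17.2 -3.3 59.1] dr [-0.03  0.02  0.05]
```

View pics/g2.png

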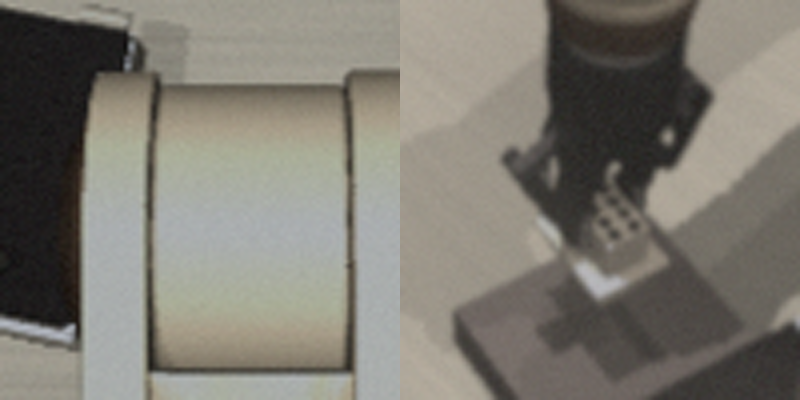

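The block is held upright before the recess; in the scene half (offset 400) the near shoulder edge's lower corners are at (600,300) and (668,262), and the top's wells are visible at (604,200)-(633,232).

```bash
python3 - <<'E'
from h import *
s=load("scene2"); x=R.from_euler('z',-11.3,degrees=True).as_matrix()
p=np.array([.4909,.0005]); z0=.1506-.0515
q=lambda a:(np.array(a,float)-[400,0]+.5)/4-.5+[265,110]
e=onz(s,q([(600,300),(668,262)]),z0+.022)[:,:2]; print("edge local mm (expect x+-27, y 37)",((e-p)@x[:2,:2]*1e3).round(1))
# where expected features project, in full-image px, for block y-offset 0
def P(l): return proj(s,np.c_[np.array(l)@x.T+[*p,z0]])
L=[(.027,.037,.022),(-.027,.037,.022),(.027,.037,.027),(-.027,.037,.027),(.027,-.037,.027),(.015,.029,.059),(-.015,.029,.059)]
u=P(L); print(((u-[265,110]+.5)*4-.5+[400,0]).round(0))
im=cv2.convertScaleAbs(s["image"][140:190,385-5-0:0] if 0 else s["image"][150:190,295:345][:,:,::-1],alpha=1.4)
im=cv2.resize(im,None,fx=12,fy=12,interpolation=cv2.INTER_CUBIC)
for a,b in((u),)if 0 else u: cv2.drawMarker(im,(int((a-295+.5)*12),int((b-150+.5)*12)),(0,0,255),0,14,1)
cv2.imwrite("pics/g3.png",im)
E
```

```text
edge local mm (expect x+-27, y 37) [[ 23.2  34.2]
 [-29.2  32. ]]
[[597. 306.]
 [670. 269.]
 [598. 301.]
 [671. 264.]
 [533. 221.]
 [610. 251.]
 [651. 231.]]
```

View pics/g3.png

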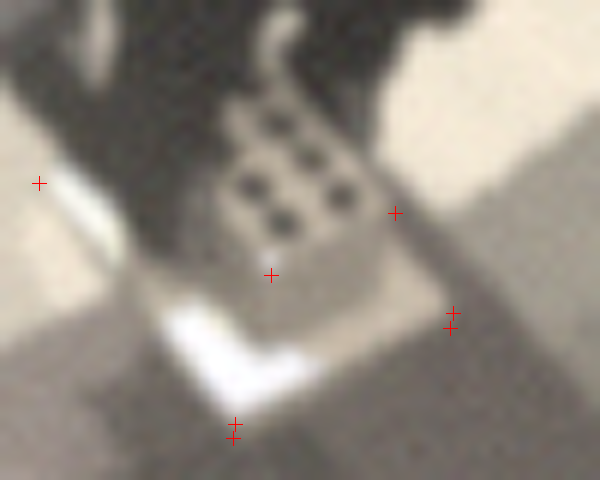

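The block's wells and the shoulder are clear; its near corner is at (240,415) against an expected (235,424), so about 2 mm off along the axes. I go above the recess and lower.

Call:
jog_arm:
  travel:
    - [9, -1, 0]
    - [8, -1.3, 10]
    - [0, 0, 20]
    - [0, 0, 20]
    - [0, 0, 5]
    - [0, 0, 0]
    - [0, 0, 0]
  dr:
    - [0, 0, 0]
    - [0, 0, 0]
    - [0, 0, 0]
    - [0, 0, 0]
    - [0, 0, 0]
    - [0, 0, 0]
    - [0, 0, 0]
  grip: [1, 1, 1, 1, 1, 1, 1]

```text
t: 4.88
position: [0.4921, 0.0182, 0.0962]
ee_rot: [-2.428, -1.993, 0.0]
ft_force: [-0.2, 0.3, -1.9]
opening: 0.029
grip_force: 59.6
```

```bash
python3 d.py .492 .0176 .0695 -11.3; python3 - <<'E'
from workcell import *; import cv2,pickle,numpy as np
d=get_image("scene"); pickle.dump(d,open("scene3.pkl","wb"))
cv2.imwrite("pics/g4.png",cv2.resize(cv2.convertScaleAbs(d["image"][160:215,280:345,::-1],alpha=1.4),None,fx=10,fy=10,interpolation=cv2.INTER_CUBIC))
E
```

```text
pos [0.4921 0.0182 0.0962] F [-0.2  0.3 -1.9] op 0.029 grip 59.6 t 4.8833
travel [-0.6  0.1 26.7] dr [-0.02  0.    0.04]
```

View pics/g4.png

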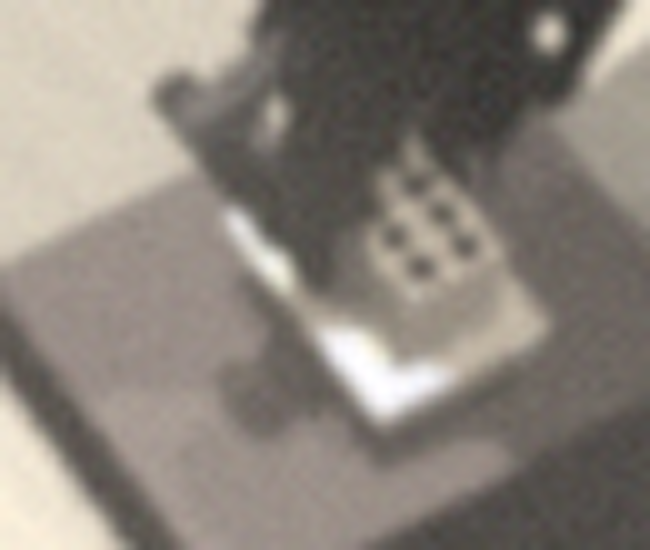

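The block hangs centred over where the recess was, hiding it (shoulder corner at (385,415), deck corner edges parallel). Lowering gently to contact.

Call:
jog_arm:
  travel:
    - [0, 0, 2]
    - [0, 0, 1.5]
    - [0, 0, 1.5]
    - [0, 0, 1.5]
    - [0, 0, 0]
  dr:
    - [0, 0, 0]
    - [0, 0, 0]
    - [0, 0, 0]
    - [0, 0, 0]
    - [0, 0, 0]
  grip: [1, 1, 1, 1, 1]

```text
t: 5.35
position: [0.4921, 0.018, 0.0893]
ee_rot: [-2.429, -1.993, 0.0]
ft_force: [0.1, 0.2, -0.7]
opening: 0.0291
grip_force: 59.6
```

Call:
jog_arm:
  travel:
    - [0, 0, 2]
    - [0, 0, 1.5]
    - [0, 0, 1.5]
    - [0, 0, 0]
  dr:
    - [0, 0, 0]
    - [0, 0, 0]
    - [0, 0, 0]
    - [0, 0, 0]
  grip: [1, 1, 1, 1]

```text
t: 5.68
position: [0.492, 0.018, 0.0841]
ee_rot: [-2.428, -1.993, 0.001]
ft_force: [-0.5, -0.5, -2.4]
opening: 0.0292
grip_force: 59.7
```

Entering freely. Continue to .0705.

Call:
jog_arm:
  travel:
    - [0, 0, 3]
    - [0, 0, 3]
    - [0, 0, 3]
    - [0, 0, 3]
    - [0, 0, 1]
    - [0, 0, 0]
  dr:
    - [0, 0, 0]
    - [0, 0, 0]
    - [0, 0, 0]
    - [0, 0, 0]
    - [0, 0, 0]
    - [0, 0, 0]
  grip: [1, 1, 1, 1, 1, 1]

```text
t: 6.18
position: [0.4919, 0.018, 0.071]
ee_rot: [-2.428, -1.993, 0.001]
ft_force: [0.5, 0.3, -1.1]
opening: 0.0292
grip_force: 59.7
```

Call:
jog_arm:
  travel:
    - [0, 0, 1]
    - [0, 0, 1]
    - [0, 0, 1]
    - [0, 0, 0]
    - [0, 0, 0]
  dr:
    - [0, 0, 0]
    - [0, 0, 0]
    - [0, 0, 0]
    - [0, 0, 0]
    - [0, 0, 0]
  grip: [1, 1, 1, 1, 1]

```text
t: 6.6
position: [0.4921, 0.018, 0.0694]
ee_rot: [2.428, 1.993, 0.001]
ft_force: [-5.0, -0.2, 6.2]
opening: 0.0287
grip_force: 60.6
```

Call:
jog_arm:
  travel:
    - [0, 0, 1.5]
    - [0, 0, 1.5]
    - [0, 0, 0]
    - [0, 0, 0]
  dr:
    - [0, 0, 0]
    - [0, 0, 0]
    - [0, 0, 0]
    - [0, 0, 0]
  grip: [1, 1, 1, 1]

```text
t: 6.93
position: [0.4922, 0.018, 0.0694]
ee_rot: [2.428, 1.992, 0.003]
ft_force: [-16.6, -0.8, 33.1]
opening: 0.0288
grip_force: 64.2
```

Bottomed at the expected height with 33 N. Relax, open, rise.

Call:
jog_arm:
  travel:
    - [0, 0, -2]
    - [0, 0, -2]
    - [0, 0, 0]
    - [0, 0, 0]
    - [0, 0, 0]
    - [0, 0, 0]
    - [0, 0, 0]
    - [0, 0, 0]
    - [0, 0, -10]
    - [0, 0, -25]
    - [0, 0, -35]
    - [0, 0, -35]
  dr:
    - [0, 0, 0]
    - [0, 0, 0]
    - [0, 0, 0]
    - [0, 0, 0]
    - [0, 0, 0]
    - [0, 0, 0]
    - [0, 0, 0]
    - [0, 0, 0]
    - [0, 0, 0]
    - [0, 0, 0]
    - [0, 0, 0]
    - [0, 0, 0]
  grip: [1, 1, 0, 0, 0, 0, 0, 0, 0, 0, 0, 0]

```text
t: 7.93
position: [0.4914, 0.018, 0.1759]
ee_rot: [-2.428, -1.992, 0.002]
ft_force: [1.1, 0.7, 0.6]
opening: 0.085
grip_force: 0.0
```

Call:
jog_arm:
  travel:
    - [0, 0, -25]
    - [0, 0, -15]
    - [0, 0, 0]
    - [0, 0, 0]
  dr:
    - [0, 0, 0]
    - [0, 0, 0]
    - [0, 0, 0]
    - [0, 0, 0]
  grip: [0.3, 0.5, 0.5, 0.5]

```text
t: 8.27
position: [0.4925, 0.018, 0.2156]
ee_rot: [2.428, 1.992, 0.002]
ft_force: [-0.7, 0.3, -1.3]
opening: 0.043
grip_force: 0.0
```

```bash
python3 d.py .4815 .198 .2 -11.3; python3 - <<'E'
from workcell import *; import cv2,pickle,numpy as np
d=get_image("scene"); pickle.dump(d,open("scene4.pkl","wb"))
cv2.imwrite("pics/g5.png",cv2.resize(cv2.convertScaleAbs(d["image"][150:310,270:440,::-1],alpha=1.3),None,fx=3.5,fy=3.5,interpolation=cv2.INTER_CUBIC))
E
```

```text
pos [0.4925 0.018  0.2156] F [-0.7  0.3 -1.3] op 0.043 grip 0.0 t 8.2667
travel [174.4 -46.   15.6] dr [ 0.11 -0.03  0.04]
```

View pics/g5.png

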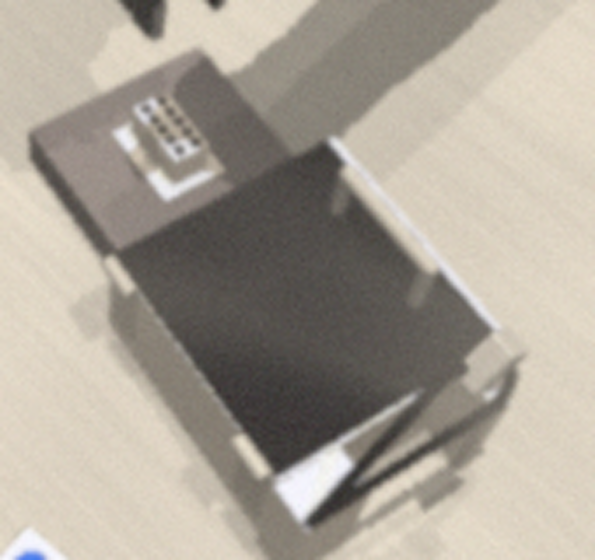

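The block sits flush in the recess with its shoulder on the deck (around (165,165)); flap, handle (390,220) and tab (495,355) are unchanged. Going to the handle.

Call:
jog_arm:
  travel:
    - [29, -8, 0]
    - [35, -9, 0]
    - [35, -9, 0]
    - [35, -9, 0]
    - [35, -9, 0]
    - [6, -2, 0]
    - [0, 0, 20]
    - [0, 0, 20]
    - [0, 0, 0]
    - [0, 0, 0]
  dr:
    - [0, 0, 0]
    - [0, 0, 0]
    - [0, 0, 0]
    - [0, 0, 0]
    - [0, 0, 0]
    - [0, 0, 0]
    - [0, 0, 0]
    - [0, 0, 0]
    - [0, 0, 0]
    - [0, 0, 0]
  grip: [0.5, 0.5, 0.5, 0.5, 0.5, 0.5, 0.5, 0.5, 0.5, 0.5]

```text
t: 9.15
position: [0.4802, 0.198, 0.173]
ee_rot: [-2.428, -1.992, 0.005]
ft_force: [-0.0, -0.1, -0.2]
opening: 0.0425
grip_force: 0.0
```

```bash
python3 d.py .482 .198 .147 -11.3
```

```text
pos [0.4802 0.198  0.173 ] F [-0.  -0.1 -0.2] op 0.0425 grip 0.0 t 9.15
travel [ 0.4  1.8 26. ] dr [-0.17  0.12  0.04]
```

Call:
jog_arm:
  travel:
    - [0, 2, 8]
    - [0, 0, 9]
    - [0, 0, 9]
    - [0, 0, 0]
    - [0, 0, 0]
    - [0, 0, 0]
    - [0, 0, 0]
    - [0, 0, 0]
    - [0, 0, 0]
    - [0, 0, 0]
  dr:
    - [0, 0, 0]
    - [0, 0, 0]
    - [0, 0, 0]
    - [0, 0, 0]
    - [0, 0, 0]
    - [0, 0, 0]
    - [0, 0, 0]
    - [0, 0, 0]
    - [0, 0, 0]
    - [0, 0, 0]
  grip: [0.5, 0.5, 0.5, 0.5, 1, 1, 1, 1, 1, 1]
  force: 40

```text
t: 9.98
position: [0.4813, 0.1986, 0.1489]
ee_rot: [-2.426, -1.992, 0.003]
ft_force: [-12.0, 1.8, 3.6]
opening: 0.0102
grip_force: 39.4
```

```bash
python3 d.py .482 .198 .147 -11.3
```

```text
pos [0.4813 0.1986 0.1489] F [-12.    1.8   3.6] op 0.0102 grip 39.4 t 9.9833
travel [-0.4  0.8  1.9] dr [-0.21 -0.01  0.09]
```

```bash
python3 - <<'E'
from h import *
np.set_printoptions(linewidth=220)
for n,(x,y,w,h) in(("top",(126,211,20,24)),("scene",(398,238,26,28))):
    im=load(n)["image"][y:y+h,x:x+w].astype(int)
    print(n,"gray cols from",x,"rows from",y);print(im.mean(2).astype(int));print("R-B");print(im[:,:,0]-im[:,:,2])
E
```

```text
top gray cols from 126 rows from 211
[[151 154 153 155 153 153 154 154 154 155 155 156 155  96  22  10   7  24 140 154]
 [154 154 153 155 152 156 154 156 154 156 154 156 154  95  28  11   7  62 155 154]
 [152 149 150 150 152 151 151 152 154 152 155 151 154  92  24  10   7  97 152 154]
 [149 150 149 152 145 149 148 149 150 134 128 129 138  75  18  14   6 104 148 151]
 [149 150 147 149 150 150 149 148 138 119 116 116 120  53   8   8   7  79 149 151]
 [147 152 152 149 150 148 151 145 124 114 114 117 115  69  21   6   7  76 157 153]
 [151 152 155 152 155 151 144 129 118 116 113 117 118 115  85  32   6  78 153 158]
 [146 149 153 155 153 143 127 117 116 117 115 118 117 120 109  57  14  82 155 154]
 [150 150 151 150 152 139 117 119 121 119 117 117 118 114  80  46   8  76 156 152]
 [152 149 149 148 140 123 119 118 116 118 118 118 115  87  48  40   7  78 152 152]
 [148 149 152 150 147 135 118 113 118 120 119 117  96  55  39  39   6  78 155 155]
 [153 155 154 152 148 154 162 166 160 148 127 102  61  36  41  38   5  80 154 157]
 [149 150 152 146 148 149 152 151 151 157 155  87  42  41  39  39  
[... 7055 characters left out ...]
17 16 15 15 14 11 12 13 10 10 14 18 20 19 20 21 22]
 [ 8 11 11 13 15 16 16 16 16 17 16 13 16 12 11 12 11 11  9 13 17 18 18 20 20 18]
 [13 13 13 15 15 15 16 16 16 15 14 12 12 13 15 13 11 10 10 14 19 20 20 19 19 21]
 [14 14 14 13 13 15 15 15 17 13 14 12  9 10 12 12 10  7  9 14 20 21 20 17 21 16]
 [13 13 14 14 13 16 14 17 15 12 11  8  4  7  8  9  8 11 12 17 18 20 20 20 20 18]
 [14 14 13 14 14 15 14 14 13 11  9  7  4  3  6  7  9 13 14 19 20 18 20 19 19 19]
 [14 12 15 15 14 16 16 13 14 14  9  7  7 10 10  8  9 14 15 20 19 20 21 19 21 19]
 [14 13 13 15 14 14 12 14 15 13 11  9  7 10 12  9  7 10 17 19 18 20 20 19 18 19]
 [14 14 13 14 14 14 13 15 14 16 10  8 10  9  8 10  7 14 15 19 20 19 20 20 18 21]]
```

```bash
cat > tab.py <<'E'
from h import *
from scipy.optimize import brentq
Rl=R.from_euler('z',-11.3,degrees=True).as_matrix()
H=np.array([.6283,.1692,.100])
def cyl(d,uv,r):
    "ray meets cylinder of radius r about the hinge line: angle, local y"
    o,v=ray(d,uv); o=(o-H)@Rl; v=v@Rl; out=[]
    for q in v:
        a,b,c=q[0]**2+q[2]**2,2*(o[0]*q[0]+o[2]*q[2]),o[0]**2+o[2]**2-r*r
        k=(-b-np.sqrt(b*b-4*a*c))/2/a; p=o+k*q; out.append((np.arctan2(p[2],-p[0]),p[1]))
    return np.array(out)
E
python3 - <<'E'
from tab import *
t=load("top")
a=cyl(t,[(129.8,220.8),(136.8,222.6),(129.3,229.2),(136.9,230.3)],.1773)
print(a.round(3),"theta",a[:,0].mean(),a[:2,0].mean()-a[2:,0].mean(),"expect .113")
print(cyl(t,[(134.6,213.7)],np.hypot(.143,.01))-[np.arctan(10/143),0])
# closed pointer check: grasp-implied hinge
E
```

```text
[[1.029 0.141]
 [1.025 0.125]
 [0.909 0.142]
 [0.917 0.125]] theta 0.9699858995447157 0.11426639188243692 expect .113
[[0.95889735 0.14514718]]
```

```bash
python3 - <<'E'
import numpy as np
th=np.r_[np.arange(0,13)*.06,.78,.84,.88,.90,.9,.967]+np.arctan2(45,150)
x=-156.6*np.cos(th);z=156.6*np.sin(th)
print(np.c_[0*x[1:],np.diff(x),-np.diff(z)].round(1).tolist())
E
```

```text
[[-0.0, 3.0, -8.9], [-0.0, 3.5, -8.7], [-0.0, 4.0, -8.5], [-0.0, 4.5, -8.2], [-0.0, 5.0, -8.0], [-0.0, 5.5, -7.6], [-0.0, 5.9, -7.3], [-0.0, 6.3, -6.9], [-0.0, 6.7, -6.5], [-0.0, 7.1, -6.1], [-0.0, 7.5, -5.7], [-0.0, 7.8, -5.2], [-0.0, 8.1, -4.7], [-0.0, 8.4, -4.2], [-0.0, 5.7, -2.6], [-0.0, 2.9, -1.2], [-0.0, 0.0, -0.0], [-0.0, 9.9, -3.6]]
```

Call:
jog_arm:
  travel:
    - [0, 3.0, -8.9]
    - [0, 3.5, -8.7]
    - [0, 4.0, -8.5]
    - [0, 4.5, -8.2]
    - [0, 5.0, -8.0]
    - [0, 5.5, -7.6]
    - [0, 0, 0]
  dr:
    - [0, 0, 0]
    - [0, 0, 0]
    - [0, 0, 0]
    - [0, 0, 0]
    - [0, 0, 0]
    - [0, 0, 0]
    - [0, 0, 0]
  grip: [1, 1, 1, 1, 1, 1, 1]

```text
t: 10.57
position: [0.5063, 0.1936, 0.2006]
ee_rot: [-2.425, -1.992, 0.003]
ft_force: [-19.0, 0.5, 9.7]
opening: 0.0103
grip_force: 40.0
```

Call:
jog_arm:
  travel:
    - [0, -1.5, -1]
    - [0, 5.9, -7.3]
    - [0, 6.3, -6.9]
    - [0, 6.7, -6.5]
    - [0, 7.1, -6.1]
    - [0, 7.5, -5.7]
    - [0, 7.8, -5.2]
    - [0, 8.1, -4.7]
    - [0, 8.4, -4.2]
    - [0, 5.7, -2.6]
    - [0, 0, 0]
    - [0, 0, 0]
  dr:
    - [0, 0, 0]
    - [0, 0, 0]
    - [0, 0, 0]
    - [0, 0, 0]
    - [0, 0, 0]
    - [0, 0, 0]
    - [0, 0, 0]
    - [0, 0, 0]
    - [0, 0, 0]
    - [0, 0, 0]
    - [0, 0, 0]
    - [0, 0, 0]
  grip: [1, 1, 1, 1, 1, 1, 1, 1, 1, 1, 1, 1]

```text
t: 11.57
position: [0.5684, 0.1811, 0.251]
ee_rot: [-2.429, -1.993, -0.002]
ft_force: [-8.1, -1.7, 12.2]
opening: 0.0106
grip_force: 41.2
```

```bash
python3 - <<'E'
from tab import *
from workcell import *
np.set_printoptions(linewidth=220)
st=state(); l=(st["position"]-H)@Rl; print("local",l,"r",np.hypot(l[0],l[2]),"theta",np.arctan2(l[2],-l[0])-.2915, st["ft_force"],st["ft_torque"])
t=get_image("top"); pickle.dump(t,open("top5.pkl","wb")); s=get_image("scene"); pickle.dump(s,open("scene5.pkl","wb"))
def P(d,th,r,y,n=0): return proj(d,(np.array([-r*np.cos(th)+n*np.sin(th),y,r*np.sin(th)+n*np.cos(th)])@Rl.T+H))[0]
for th in(.86,.9): print(th,"pointer corners top",[P(t,th,r,y,.0025).round(1) for r in(.148,.172) for y in(.093,.118)],"scene",[P(s,th,r,y,.0025).round(1) for r in(.148,.172) for y in(.093,.118)])
im=t["image"][205:240,126:166].astype(int).mean(2).astype(int); print("cols126 rows205");print(im)
E
```

```text
local [-6.10674272e-02 -8.44934592e-05  1.50956129e-01] r 0.1628403620082359 theta 0.8948843726543071 [-8.06133741 -1.71678    12.1721112 ] [-0.15247523  1.82944881 -0.04380655]
0.86 pointer corners top [array([156.5, 228.1]), array([145.7, 225.8]), array([152.3, 234.7]), array([141.2, 232.3])] scene [array([395.2, 241. ]), array([403.6, 250.7]), array([403.6, 232.8]), array([412.2, 242.5])]
0.9 pointer corners top [array([156.5, 225.9]), array([145.6, 223.6]), array([152.2, 232.1]), array([141.1, 229.8])] scene [array([393.8, 241.2]), array([402.2, 251. ]), array([402.1, 233. ]), array([410.7, 242.8])]
cols126 rows205
[[159 155 155 ...  44  47  43]
 [152 156 152 ...  43  41  45]
 [151 147 149 ...  39  44  44]
 ...
 [171 171 170 ... 167 166 164]
 [169 173 169 ... 167 164 166]
 [169 169 170 ... 164 163 164]]
```

```bash
python3 - <<'E'
from h import *; import sys
np.set_printoptions(linewidth=250,threshold=sys.maxsize)
t=load("top5"); print("cols126 rows209"); print(t["image"][209:244,126:164].astype(int).mean(2).astype(int))
E
```

```text
cols126 rows209
[[146 144 142 145 144 143 141 142 142 141 140 136 133 134 133 132 147 175 174 169 172 175 174 175 175 172 174 174 174 173 174 174 177 174 175 159 102  44]
 [144 146 143 142 138 140 137 137 135 137 133 135 135 133 131 131 112 170 172 173 171 175 174 171 172 175 174 174 172 175 175 175 174 175 175 168 118  51]
 [141 142 140 138 134 138 135 132 136 134 130 129 128 128 129 127 119 170 175 173 173 170 176 172 176 172 178 172 173 173 175 171 173 176 174 172 146  79]
 [141 137 137 133 135 135 131 133 131 130 127 127 127 122 124 126 120 137 174 172 171 172 173 171 171 171 174 172 173 176 172 174 174 175 174 173 164 103]
 [136 133 135 131 131 128 129 127 127 124 123 121 125 122 120 119 117 101 170 177 173 173 173 170 173 176 172 173 176 175 173 174 175 174 176 173 171 124]
 [134 134 128 128 128 130 127 126 122 122 123 118 116 115 118 114 115 108 170 174 175 177 173 175 174 172 170 172 171 175 174 174 173 174 174 175 172 150]
 [130 130 128 127 127 126 123 120 120 117 115 112 115 112 111 109 107 108 125 174 174 172 174 171 175 171 173 173 175 172 174 172 178 172 175 174 176 164]
[... 3641 characters left out ...]
70 169 170 165 167 166 163 160 164 162 163 167 171 164 167 165 165 166 161 164]
 [167 172 172 169 170 171 166 168 164 164 162 165 166 166 164 172 173 168 170 167 170 166 168 167 165 162 161 159 154 169 167 169 165 163 165 163 163 164]
 [165 169 170 169 168 166 168 165 166 165 169 170 173 175 173 170 173 173 171 168 170 171 165 165 162 164 165 147 124 165 164 161 162 162 164 162 163 162]
 [170 171 169 167 167 167 166 168 171 171 176 175 175 174 173 172 173 169 169 171 171 169 168 166 166 164 160 162 155 153 164 161 161 160 158 160 159 157]
 [172 169 170 169 174 174 174 181 174 176 176 175 176 175 172 172 172 170 171 169 171 170 167 168 166 164 165 159 148 123 158 159 161 159 159 161 162 159]]
```

```bash
python3 - <<'E'
from h import *; import sys
np.set_printoptions(linewidth=250,threshold=sys.maxsize)
t=load("scene5"); print("cols384 rows224"); print(t["image"][224:268,384:424].astype(int).mean(2).astype(int))
E
```

```text
cols384 rows224
[[ 51  50  48  51  50  51  49  52  53  53  53  51  52  51  51  56  58  84 119 143 152 152 152 153 152 161 165 162 161 165 163 164 162 165 166 165 165 162 166 166]
 [ 54  55  55  53  55  51  52  51  54  56  50  53  55  52  49  58  57  65  90 129 150 154 154 151 153 160 162 162 163 164 164 165 166 165 165 164 164 164 165 165]
 [ 54  57  55  55  55  54  57  55  55  55  57  57  53  57  56  54  54  58  68 101 135 149 153 157 156 163 162 164 162 165 167 164 164 164 165 168 166 166 163 165]
 [ 53  57  58  53  56  59  58  57  58  59  58  56  56  56  58  53  60  59  61  71 105 137 149 156 160 164 163 161 165 165 163 166 164 163 166 166 166 165 166 166]
 [ 59  53  57  56  60  60  58  61  60  59  57  55  56  57  58  56  58  57  56  61  80 109 139 155 161 162 163 164 164 162 166 165 165 168 166 165 166 164 169 166]
 [ 56  57  61  58  56  60  60  59  61  55  59  59  57  59  59  62  51  58  60  58  67  85 121 154 166 164 165 167 164 164 163 164 164 166 166 165 168 167 168 168]
 [ 60  61  57  60  59  60  58  61  61  60  58  56  62  62  61  60  61  57  59  58  66  87 126 154 163 164 
[... 5388 characters left out ...]
89  82  91 116 147 163 165 164 164 164 164 164]
 [142 151 149 132 100  74  68  69  75  88 100 106 106 106 103 106 109 108 108 108 108 108 109 112 123 129 112  89  84  84 102 133 155 162 163 165 165 165 166 165]
 [147 138 118  95  71  66  69  70  84  97 102 104 106 105 108 111 107 108 111 110 109 105 105 102  98  98  91  83  82  87 112 142 161 162 165 164 164 165 164 164]
 [131 108  83  69  62  60  68  81  96 101 106 105 105 105 107 109 108 109 109 110 106 103  98  92  84  83  82  85  89  97 121 152 161 162 164 162 164 163 164 164]
 [100  75  65  60  64  67  76  94  99 104 104 104 106 106 107 108 109 108 108 103 100  95  85  83  81  82  87  94 100 115 139 157 160 166 160 162 163 166 164 164]]
```

```bash
python3 - <<'E'
from tab import *
s=load("scene");t=load("top")
def P(d,th,r,y,n=0): return proj(d,(np.array([-r*np.cos(th)+n*np.sin(th),y,r*np.sin(th)+n*np.cos(th)])@Rl.T+H))[0].round(1)
for th in(.93,.97):
  for d in(s,t): print(th,"in-right,in-left,out-right,out-left",[P(d,th,r,y,.01).tolist() for r in(.143,.177) for y in(.124,.142)],"lower out",[P(d,th,.177,y,-.01).tolist() for y in(.124,.142)])
im=cv2.GaussianBlur(s["image"],(3,3),0)[240:266,398:420].astype(int)
E
```

```text
0.93 in-right,in-left,out-right,out-left [[399.7, 255.8], [405.9, 263.2], [411.6, 244.1], [418.1, 251.5]] lower out [[416.3, 243.1], [422.7, 250.3]]
0.93 in-right,in-left,out-right,out-left [[143.8, 217.3], [136.0, 215.7], [137.3, 225.5], [129.2, 223.8]] lower out [[137.6, 233.3], [129.6, 231.6]]
0.97 in-right,in-left,out-right,out-left [[398.1, 256.4], [404.3, 263.8], [409.7, 244.7], [416.2, 252.2]] lower out [[414.7, 243.4], [421.2, 250.7]]
0.97 in-right,in-left,out-right,out-left [[143.8, 214.9], [136.0, 213.3], [137.3, 222.6], [129.2, 220.9]] lower out [[137.4, 230.6], [129.4, 228.9]]
```

Call:
jog_arm:
  travel:
    - [0, 4, -2]
    - [0, 4, -1.7]
    - [0, 3.5, -1.3]
    - [0, 0, 0]
    - [0, 0, 0]
    - [0, 0, 0]
  dr:
    - [0, 0, 0]
    - [0, 0, 0]
    - [0, 0, 0]
    - [0, 0, 0]
    - [0, 0, 0]
    - [0, 0, 0]
  grip: [1, 1, 1, 1, 1, 1]

```text
t: 12.17
position: [0.5798, 0.1789, 0.2553]
ee_rot: [2.429, 1.993, 0.002]
ft_force: [-6.1, -1.4, 7.8]
opening: 0.0105
grip_force: 41.1
```

```bash
python3 - <<'E'
from tab import *; import sys
from workcell import *
np.set_printoptions(linewidth=250,threshold=sys.maxsize)
st=state(); l=(st["position"]-H)@Rl; print("local",l,"theta",np.arctan2(l[2]-.004,-l[0])-.2915, st["ft_force"])
s=get_image("scene"); pickle.dump(s,open("scene6.pkl","wb"))
def P(d,th,r,y,n=0): return proj(d,(np.array([-r*np.cos(th)+n*np.sin(th),y,r*np.sin(th)+n*np.cos(th)])@Rl.T+H))[0].round(1)
for th in(.93,.97): print(th,"L,bottom,top,right",[P(s,th,r,y,.0025).tolist() for r in(.148,.172) for y in(.093,.118)])
print("cols386 rows228"); print(s["image"][228:266,386:424].astype(int).mean(2).astype(int))
E
```

```text
local [-4.94412667e-02 -4.74246925e-06  1.55312997e-01] theta 0.963483949978099 [-6.09598843 -1.37774196  7.81290577]
0.93 L,bottom,top,right [[392.7, 241.4], [401.2, 251.3], [400.8, 233.2], [409.5, 243.1]]
0.97 L,bottom,top,right [[391.2, 241.8], [399.6, 251.7], [399.0, 233.6], [407.7, 243.5]]
cols386 rows228
[[ 59  57  58  58  60  58  59  60  58  59  61  55  60  61  72 104 132 150 152 158 161 165 163 166 165 163 165 166 166 165 167 169 166 167 166 166 169 169]
 [ 60  60  59  62  61  60  59  58  63  61  63  61  63  58  64  77 107 138 153 157 161 164 167 165 166 164 165 164 163 164 165 163 170 167 166 165 168 168]
 [ 63  63  63  62  61  62  62  63  65  65  61  62  64  62  61  69  92 127 149 161 162 164 165 164 166 165 163 165 165 164 166 164 168 168 168 169 166 166]
 [ 56  62  65  62  63  64  64  61  60  62  62  62  67  62  68  82 121 144 154 160 163 162 165 165 166 168 166 164 167 163 166 165 166 168 166 170 165 168]
 [ 64  64  61  65  67  64  68  67  62  61  64  68  68  74  88 121 157 167 168 162 162 163 167 164 167 164 170 166 164 165 165 164 166 166 168 166 166 168]
 [ 63  64  58
[... 4402 characters left out ...]
31 136 133 127 129 140 153 156 130  96  85  92 118 147 161 167 166 168 164 165]
 [157 151 140 115  91  77  72  75  81  91 102 107 105 108 109 109 110 109 115 125 123 129 148 165 167 151 111  85  85 104 131 157 163 165 166 167 165 164]
 [145 134 116  90  75  71  75  82  91 102 106 107 108 111 110 110 108 108 110 112 112 121 145 158 148 120  94  83  94 115 146 160 165 167 164 164 167 166]
 [131 114  89  78  68  70  78  89 101 102 105 107 107 107 110 109 109 110 108 110 109 115 124 130 111  92  83  85 102 131 155 163 166 165 165 164 168 165]
 [108  83  67  66  66  76  85  98 104 104 108 109 110 109 108 109 108 107 110 107 105 105 100  96  88  84  86  93 115 146 162 164 164 164 165 163 165 167]]
```

Call:
jog_arm:
  travel:
    - [0, 0.8, -0.2]
    - [0, 0, 0]
    - [0, 0, 0]
    - [0, 0, 0]
    - [0, 0, 0]
    - [0, 0, 0]
  dr:
    - [0, 0, 0]
    - [0, 0, 0]
    - [0, 0, 0]
    - [0, 0, 0]
    - [0, 0, 0]
    - [0, 0, 0]
  grip: [1, 1, 1, 1, 1, 1]

```text
t: 12.72
position: [0.5805, 0.1787, 0.2555]
ee_rot: [-2.429, -1.993, -0.002]
ft_force: [-5.4, -1.5, 8.4]
opening: 0.0102
grip_force: 41.1
```

```bash
python3 - <<'E'
from tab import *
from workcell import *
st=state(); l=(st["position"]-H)@Rl; print("theta",np.arctan2(l[2]-.004,-l[0])-.2915,st["ft_force"],st["grip_force"])
print(sign_off())
E
```

```text
theta 0.9678160626288334 [-5.43734305 -1.49060975  8.36816433] 41.08407139778137
the job is handed in; nothing more can be done
None
```

The block is pressed fully home in the recess and released, and the flap is held by its handle at about 0.968 rad, against a measured tab angle of about 0.967 rad; the job was handed in after 12.7 s, and no verdict was returned.

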